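# Make up two laundry kits in the laundry room

### The job

Make up the two laundry kits from the stock on the table: in the three-bay tray put the round tub in the wide bay, the tall bottle in the middle bay and the measuring cup in the narrow end bay; in the two-bay tray put the scrub brush, on its bristles and lengthwise, in the long bay and the short bottle in the short bay. Everything must stand upright and flat on the floor of its bay, let go and at rest. Leave the soap carton and the padlock where they are.

Things in the scene. Friction and masses are not known exactly. Their poses are not given: they have to be found in the camera images.
- tray3: Dark grey three-bay tray, fixed to the table. Origin: centre of underside. Outside 236 (x) x 92 (y) x 22 mm high; walls and dividers 22 mm high, 4 thick, floor 4 thick. Bays in a row along x, all at y = 0, 84 mm across y: wide bay 84 mm long centred at x = -72 mm (the end nearer the robot), middle bay 68 long at x = +8, narrow end bay 68 long at x = +80.
- tray2: Dark grey two-bay tray, fixed to the table. Origin: centre of underside. Outside 210 (x) x 92 (y) x 22 mm high; walls and divider 22 mm high, 4 thick, floor 4 thick. Bays in a row along x, both at y = 0, 84 mm across y: long bay 130 mm long centred at x = -36 mm (the end nearer the robot), short bay 68 long at x = +67.
- tall_bottle: Tall white plastic detergent bottle, closed, standing: round body 44 mm across up to 102 mm, shoulder, then a grey cap 26 mm across up to the top at 130 mm. About 0.18 kg. Origin: centre of its underside, z up.
- short_bottle: Short white plastic bottle, closed, standing, the same shape as the tall one but lower: round body 44 mm across up to 60 mm, shoulder, grey cap 26 mm across up to the top at 86 mm. About 0.12 kg. Origin: centre of its underside, z up.
- tub: Squat white round tub with a closed lid and a paper band, standing: body 60 mm across, lid 62 mm across from 48 mm up to the top at 62 mm. About 0.2 kg. Origin: centre of its underside, z up.
- cup: Small white plastic measuring cup, empty, open side up: 50 mm across at the rim, somewhat narrower at the foot, 55 mm high. About 0.05 kg. Origin: centre of its underside, z up.
- brush: Scrub brush on its bristles: stiff bristle block and wooden back 108 (x) x 46 (y) mm, up to 32 mm high; above it a wooden bow handle: a round bar 18 mm thick along x, its level part 68 mm long, its axis 66 mm above the underside (top at 75 mm). Grip the bar across y. About 0.14 kg. Origin: centre of underside.
- carton: Bystander: standing brown soap carton, 45 (x) x 62 (y) x 85 mm high, loose. Origin: centre of its underside.
- padlock: Bystander: brass padlock with a steel shackle lying flat, about 69 (x) x 44 (y) x 20 mm high, loose. Origin: on the table near its middle; brass body from x = -32 to +8 mm, shackle out to x = +37 mm.

How it is judged (in metres and radians):
At the end, for the whole second after the job is handed in: Each thing flat in its own bay: underside within 6 mm of the bay floor, tilt < 0.12 rad, off bay centre at most along/across: tub 14/14 mm, bottles and brush 15/23, cup 16/24; brush within 0.45 rad of the tray's length; all at rest. Carton and padlock moved < 30 mm (x of tub in the frame of tray3 between -0.086 and -0.058 m and y of tub in the frame of tray3 between -0.014 and 0.014 m and z of tub in the frame of tray3 between -0.002 and 0.01 m and angle between each of tub, tall_bottle, cup, brush, short_bottle's own z axis and vertical below 0.12 rad and linear speed of each of tub, tall_bottle, cup, brush, short_bottle below 0.02 m/s and angular speed of each of tub, tall_bottle, cup, brush, short_bottle below 0.2 rad/s and x of tall_bottle in the frame of tray3 between -0.007 and 0.023 m and y of tall_bottle in the frame of tray3 between -0.023 and 0.023 m and z of tall_bottle in the frame of tray3 between -0.002 and 0.01 m and x of cup in the frame of tray3 between 0.064 and 0.096 m and y of cup in the frame of tray3 between -0.024 and 0.024 m and z of cup in the frame of tray3 between -0.002 and 0.01 m and x of brush in the frame of tray2 between -0.051 and -0.021 m and y of brush in the frame of tray2 between -0.023 and 0.023 m and z of brush in the frame of tray2 between -0.002 and 0.01 m and x of short_bottle in the frame of tray2 between 0.052 and 0.082 m and y of short_bottle in the frame of tray2 between -0.023 and 0.023 m and z of short_bottle in the frame of tray2 between -0.002 and 0.01 m and angle between the x axis of brush and the x axis of tray2, either way round below 0.45 rad and distance of each of carton, padlock from where it was at the start of the episode below 0.03 m); the robot touches nothing.
It fails at once if the carton is shifted by more than 30 mm or tipped over (distance of carton from where it was at the start of the episode above 0.03 m or angle between carton's own z axis and vertical above 0.5 rad).
It fails at once if the padlock is shifted by more than 30 mm (distance of padlock from where it was at the start of the episode above 0.03 m).
It also fails if it takes over 128 s, if anything falls off the work surface, if the arm or the gripper's body presses on something with over 40 N, if the wrist force passes 120 N, or if a joint passes its speed limit or range.

### The arm

A 7-joint arm with a two-finger parallel gripper is mounted at the origin on the work surface. World frame = base frame: x ahead of the robot, y to its left, z up, the work surface at z = 0. Lengths are in mm, angles in rad, forces in N, time in s.
With the tool pointing down it reaches from about 350 to 900 mm from the base axis. Payload 19.9 kg.
Tool frame: the origin (TCP) lies at the centre of the arm's flange, where the gripper is bolted on; the fingertips stand 173 mm ahead of it and the grasp point (between the pads) lies 155 mm ahead of it; z points along the fingers, y is the line along which they close (so a half turn about z gives the same grasp; the last joint's range is limited). The gripper opens to 85 mm and grips with 20 to 120 N. Pads are 22 mm wide; open, the fingers measure 114 mm over their backs; the gripper's body (76 mm by 85 mm) begins 54 mm behind the grasp point. The pads swing forward as they close: fully open they stand 13 mm farther back than shut.
Start: joints at [-1.296, 0.417, -0.01, 1.614, 0.005, 1.111, -0.053], TCP at [194.692, 593.897, 404.66] pointing down, gripper open.
Joint ranges: [-2.81, 2.81], [-0.39, 2.02], [-1.27, 1.25], [0.06, 2.57], [-1.19, 4.33], [0.19, 2], [-2.82, 2.82]. Speed limits (rad/s): [1.89, 1.89, 2.39, 2.39, 3.01, 3.01, 3.01].

### API

Orientations are given as a unit quaternion [x, y, z, w].
In Python, from cell import status, eyes, job gives the robot as it stands.
- The arm moves only by the tool jog_arm, never from a script. Its argument "commands" is a list of rows, each a list of 5 numbers: the shift along the tool's x, y, z in mm, then the turn about the tool's z in degrees, then the finger opening in mm, from 0 to 85.4. A call has exactly 5 rows; each row is the pose to reach, as a shift and turn from the pose commanded when the call began, along the tool's axes at that moment; what a row does not reach only later rows make up. A row lasts 1/8 s, in which the tool goes at most 62.5 mm and 10.7 degrees, less where a joint would pass 70% of its speed; a pose out of reach is approached as far as the arm can. A call with a gripper value outside its range is refused whole. The fingers move at their own pace and stop on an object; "squeeze" is the grip in N (left out, the last holds). Time passes only in rows, so rows that repeat a pose let the fingers close, or fill a call up. It gives the time, the measured TCP pose, the force, the opening and the grip force at its end, in the units of the state.
- status.get_obs(): the state, without advancing time (a new reading comes with each control period).
- eyes.snapshot(name): name is "scene" or "top" or "wrist"; returns the picture (480x640x3 uint8, blue, green, red); there is no depth.
- eyes.camera_model(name): a dict with "mtx" (3x3 intrinsics, pixels), "xyz" and "rotation" of the camera in the world. Camera axes: x right, y up, looking along -z (the intrinsics and any distortion apply to the point x, -y, -z); pixel columns grow to the right and rows downward; lengths in mm; the calibration is good to about 2 mm. The wrist camera is an equidistant fisheye: a pixel r from the principal point sees the ray r / f radians off the axis. A picture is of the moment at which its call begins: read the wrist's pose just before it. camera_model takes no time and is no camera call; for the wrist camera it gives the pose at the moment of the call.
- job.sign_off(): hands the job in; it is judged then, once.
The state is a dict: "time": time; "qpos": joint angles; "joint_vel": joint speeds; "effort": joint torques, N m; "ee_pos": TCP position; "tool_rot": TCP orientation; "contact_force": force on the tool from outside, world axes, zero at the start; "ft_torque": the same for the moment, N m; "opening": finger opening in mm; "gripper_force": force on a finger pad.
Only numpy, scipy, OpenCV 4.12 (cv2) and the standard library are available. Lean on these libraries where they do the work, as an engineer would, in place of code of your own. Each camera call takes 0.05 s, during which the arm holds its last target. There are 200 camera calls.

## Working session

There is one attempt and no reset: what is moved stays moved. The work goes in short steps, Python scripts to look and compute and a tool call to move; the robot and the scene stay as the last step left them, time stands still between calls to the robot, and variables do not carry over. Pictures are saved under pics/ and viewed, at most 14 in all, crops included, and the job is handed in when it is done.

Besides the shell and the picture viewer there is one more tool, called after "Emit:" as name(argument=value, ...) on one line, values as JSON. jog_arm: Moves the arm, as the interface text tells. Its arguments: {"type":"object","properties":{"commands":{"type":"array","items":{"type":"array","items":{"type":"number"}}},"squeeze":{"type":"number"}},"required":["commands"]}

```bash
ls; mkdir -p pics; python3 - <<'E'
from cell import status, eyes
import cv2
o=status.get_obs(); print(o)
for n in("top","scene"):
    print(n,eyes.camera_model(n)); cv2.imwrite(f"pics/{n}0.png",eyes.snapshot(n))
print(eyes.camera_model("wrist"))
E
```

```text
pics
{'time': 0.0, 'qpos': array([-1.29548039,  0.41797802, -0.01036124,  1.61417445,  0.00470498,
        1.11066261, -0.05297588]), 'joint_vel': array([ 0.00023902, -0.00066176,  0.00042067,  0.00081178,  0.0001239 ,
        0.00066341,  0.0027827 ]), 'effort': array([ 1.07100466e-03, -8.64445210e+01,  6.79327268e-01, -4.34900165e+01,
        1.91290502e-02,  7.30106243e-03, -5.81028729e-06]), 'ee_pos': array([194.63968335, 593.7817176 , 404.05722328]), 'tool_rot': array([ 1.57702920e-01,  9.87486420e-01, -5.96124989e-04, -5.93308051e-05]), 'contact_force': array([0.03051224, 0.36733619, 0.29282776]), 'ft_torque': array([-0.02374766,  0.02889398,  0.00942229]), 'gripper_force': 0.0, 'opening': 85.25950750067891}
top {'mtx': array([[437.59263624,   0.        , 321.21706983],
       [  0.        , 437.59263624, 244.43152091],
       [  0.        ,   0.        ,   1.        ]]), 'xyz': array([526.78931286,  -6.60804421, 859.34824001]), 'rotation': array([ 0.01595238, -0.02277471, -0.69843156,  0.71513648])}
scene {'mtx': array([[547.78047125,   0.        , 314.80087345],
       [  0.        , 547.78047125, 237.8659167 ],
       [  0.        ,   0.        ,   1.        ]]), 'xyz': array([1501.89678277,  -17.24245876,  792.69240405]), 'rotation': array([0.31501809, 0.30160303, 0.62993743, 0.64263369])}
{'mtx': array([[371.64829954,   0.        , 318.08490142],
       [  0.        , 371.64829954, 243.89023338],
       [  0.        ,   0.        ,   1.        ]]), 'xyz': array([132.11762637, 613.66699698, 372.36952994]), 'rotation': array([-0.1060885 , -0.07575352,  0.58136121,  0.80313497])}
```

View pics/top0.png

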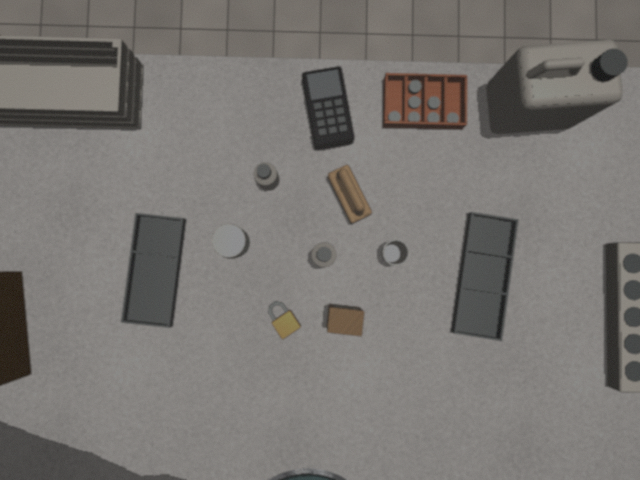

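View pics/scene0.png

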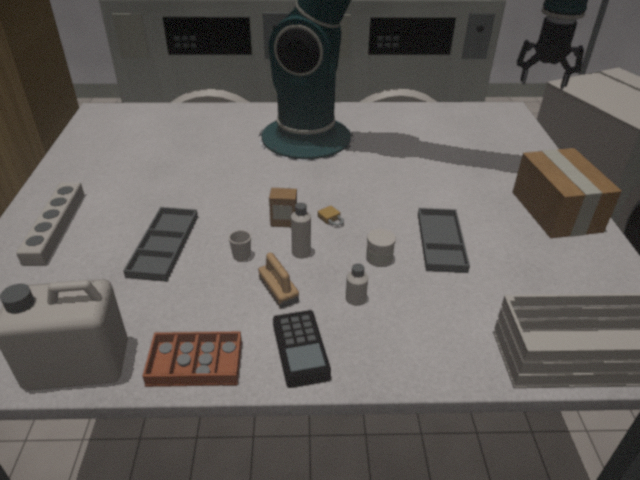

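```bash
cat > h.py <<'E'
import numpy as np, cv2
from scipy.spatial.transform import Rotation as R
from cell import status, eyes
def ray(cam,px):
    m=eyes.camera_model(cam) if isinstance(cam,str) else cam
    K=m["mtx"]; d=np.array([(px[0]-K[0,2])/K[0,0],-(px[1]-K[1,2])/K[1,1],-1.])
    return m["xyz"],R.from_quat(m["rotation"]).apply(d/np.linalg.norm(d))
def onz(cam,px,z):
    o,d=ray(cam,px); return o+d*(z-o[2])/d[2]
def tri(p,q,a="top",b="scene"):
    o1,d1=ray(a,p);o2,d2=ray(b,q)
    s=np.linalg.lstsq(np.c_[d1,-d2],o2-o1,rcond=None)[0]
    x,y=o1+s[0]*d1,o2+s[1]*d2
    return (x+y)/2,np.linalg.norm(x-y)
def go(x,y,ztcp,yaw=None,cmd=None):
    """yaw: world angle (deg) of tool y (closing line), mod 180 -> shift in tool axes, turn in deg"""
    o=status.get_obs(); r=R.from_quat(o["tool_rot"]); 
    s=r.inv().apply(np.array([x,y,ztcp])-o["ee_pos"])
    ty=r.apply([0,1,0]); cur=np.degrees(np.arctan2(ty[1],ty[0]))
    t=0 if yaw is None else -((yaw-cur+90)%180-90)
    print("shift",s.round(1),"turn",round(t,1),"cur yaw",round(cur,1),"pos",o["ee_pos"].round(1),"q7",o["qpos"][6].round(2))
E
python3 - <<'E'
import cv2,numpy as np
t=cv2.imread("pics/top0.png");s=cv2.imread("pics/scene0.png")
cv2.imwrite("pics/tc.png",cv2.resize(t[150:350,115:525],None,fx=1.95,fy=1.95,interpolation=cv2.INTER_CUBIC))
cv2.imwrite("pics/sc.png",cv2.resize(s[180:320,120:480],None,fx=2.2,fy=2.2,interpolation=cv2.INTER_CUBIC))
# trays: dark mask in top
g=t.max(2); m=(g<85).astype(np.uint8); m=cv2.morphologyEx(m,cv2.MORPH_CLOSE,np.ones((5,5)))
for c in cv2.findContours(m,0,2)[0]:
    r=cv2.minAreaRect(c)
    if 3000<r[1][0]*r[1][1]<9000: print("dark",r,cv2.boxPoints(r).round(1).tolist())
h=cv2.cvtColor(t,cv2.COLOR_BGR2HSV); m=((h[...,1]>90)&(h[...,0]<30)).astype(np.uint8)
for c in cv2.findContours(m,0,2)[0]:
    if cv2.contourArea(c)>100: print("brown",cv2.minAreaRect(c))
m=(t.min(2)>150).astype(np.uint8)
for c in cv2.findContours(m[150:350,115:525],0,2)[0]:
    if cv2.contourArea(c)>20: print("white",np.array(cv2.minEnclosingCircle(c)[0])+[115,150],cv2.minEnclosingCircle(c)[1])
print(t[240,230],t[200,280],t[253,390])
E
```

```text
dark ((15.0, 328.0), (114.0, 30.0), 90.0) [[-0.0, 271.0], [30.0, 271.0], [30.0, 385.0], [0.0, 385.0]]
dark ((153.48463439941406, 270.12310791015625), (50.85424041748047, 109.52267456054688), 7.125016689300537) [[121.5, 321.29998779296875], [135.0, 212.60000610351562], [185.5, 218.89999389648438], [171.89999389648438, 327.6000061035156]]
dark ((483.78314208984375, 275.76153564453125), (51.285484313964844, 121.637939453125), 7.907163143157959) [[450.0, 332.5], [466.79998779296875, 212.0], [517.5, 219.0], [500.79998779296875, 339.5]]
dark ((423.4999694824219, 101.49998474121094), (80.99998474121094, 52.99999237060547), 0.0) [[383.0, 128.0], [383.0, 75.0], [464.0, 75.0], [464.0, 128.0]]
dark ((327.0132751464844, 108.07162475585938), (79.60942840576172, 42.390380859375), 79.50852966308594) [[298.8999938964844, 72.80000305175781], [340.6000061035156, 65.0999984741211], [355.1000061035156, 143.39999389648438], [313.3999938964844, 151.10000610351562]]
brown ((285.65380859375, 324.2307434082031), (19.414506912231445, 21.91065788269043), 56.3099365234375)
brown ((344.8963317871094, 320.9329528808594), (33.12946319580078, 23.301054000854492), 6.34019136428833)
brown ((14.499998092651367, 327.9999694824219), (28.999996185302734, 109.99998474121094), 0.0)
brown ((348.8000183105469, 179.6000213623047), (26.83281707763672, 8.944272994995117), 63.43495178222656)
brown ((424.81427001953125, 99.6510238647461), (82.30989074707031, 51.320350646972656), 1.4878674745559692)
[141 141 141] [125 129 133] [141 140 139]
```

View pics/tc.png

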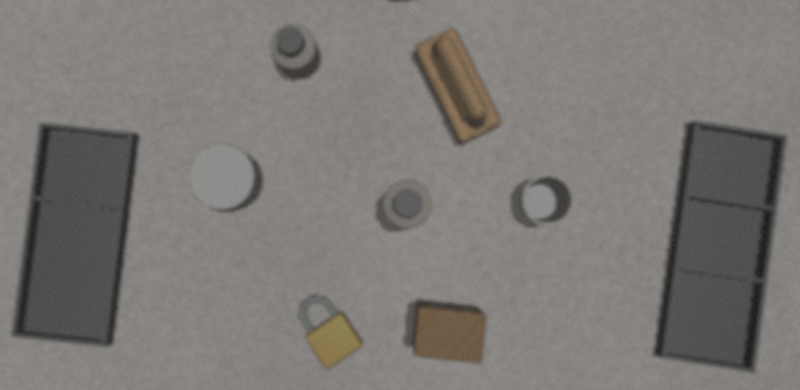

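View pics/sc.png

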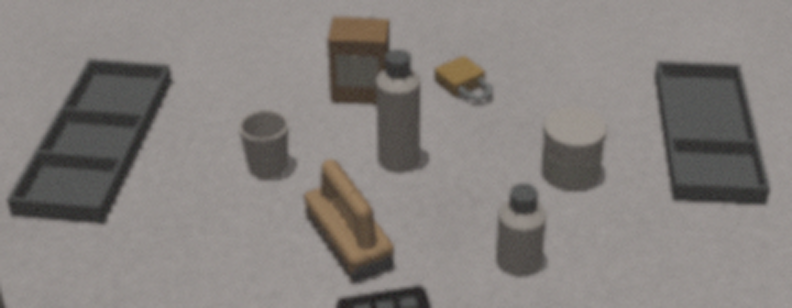

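```bash
python3 - <<'E'
from h import *
T=lambda p:np.array(p)/1.95+[115,150]
S=lambda p:np.array(p)/2.2+[120,180]
P=dict(tub=((223,177),(575,131),62),tall=((407,204),(398,57),130),short=((290,41),(525,191),86),cup=((544,201),(265,127),55),brush=((459,82),(347,190),75))
for n,(a,b,z) in P.items():
    x,e=tri(T(a),S(b)); print(n,x.round(1),"gap",e.round(1),"plane",onz("top",T(a),z).round(1))
a,b=onz("top",T((440,45)),75),onz("top",T((478,118)),75); print("bar",a,b,np.degrees(np.arctan2(*(a-b)[1::-1])))
for n,pr in dict(t2=[((42,124),(766,188)),((138,135),(676,190)),((111,344),(657,63)),((14,334),(740,66))],t3=[((690,122),(104,208)),((785,136),(12,203)),((752,370),(90,62)),((656,355),(171,68))]).items():
    X=[tri(T(a),S(b))[0] for a,b in pr]; Q=np.array([onz("top",T(a),22) for a,b in pr])
    print(n,"tri",np.array(X).round(0).tolist(),"c",Q.mean(0).round(1)); d=Q[0]+Q[1]-Q[2]-Q[3]; w=Q[0]+Q[3]-Q[1]-Q[2]
    print(" ang",np.degrees(np.arctan2(d[1],d[0])),np.degrees(np.arctan2(w[1],w[0]))-90,"L",np.linalg.norm(d)/2,np.linalg.norm(w)/2)
E
```

```text
tub [573.8 156.2  53.5] gap 1.6 plane [573.3 153.7  62. ]
tall [550.  -17.5 127.4] gap 0.6 plane [550.  -17.7 130. ]
short [698.3  93.5  84.8] gap 2.5 plane [697.9  92.   86. ]
cup [ 558.5 -149.5   49.5] gap 0.7 plane [ 558.2 -148.2   55. ]
brush [668.3 -65.1  61.8] gap 0.2 plane [666.  -64.2  75. ]
bar [700.19114465 -45.8434256   75.        ] [632.84347892 -82.44308618  75.        ] 28.521587236255282
t2 tri [[624.0, 341.0, 20.0], [616.0, 252.0, 11.0], [410.0, 268.0, 19.0], [418.0, 361.0, 19.0]] c [516.9 302.6  22. ]
 ang -4.9501802403530935 -4.877596521175235 L 205.33313723203256 94.57510885356217
t3 tri [[642.0, -299.0, 19.0], [630.0, -391.0, 17.0], [399.0, -360.0, 18.0], [411.0, -267.0, 17.0]] c [ 520.5 -328.7   22. ]
 ang -8.024229835896216 -7.273906733279205 L 232.00081679517027 94.99817198481239
```

```bash
python3 - <<'E'
from h import *
go(558,-148,330,82.3)
E
```

```text
shift [-576.3 -591.6   74.8] turn -10.4 cur yaw 71.9 pos [194.6 593.8 404.1] q7 -0.05
```

Emit:
jog_arm(commands=[[-40,-41,0,0,85],[-80,-82,0,0,85],[-120,-123,0,0,85],[-160,-164,0,0,85],[-200,-205,0,0,85]], squeeze=30)

```text
time: 0.72
ee_pos: [321.4, 334.9, 404.6]
tool_rot: [0.158, 0.987, -0.0, -0.0]
contact_force: [2.2, 1.0, -0.1]
opening: 85.0
gripper_force: 0.0
```

Emit:
jog_arm(commands=[[-40,-41,0,0,85],[-80,-82,0,0,85],[-120,-123,0,0,85],[-160,-164,0,0,85],[-200,-205,0,0,85]])

```text
time: 1.35
ee_pos: [447.4, 77.9, 404.8]
tool_rot: [0.158, 0.988, 0.0, 0.0]
contact_force: [1.2, 1.2, -0.2]
opening: 85.1
gripper_force: 0.0
```

Emit:
jog_arm(commands=[[-40,-41,15,0,85],[-80,-82,30,0,85],[-120,-123,50,0,85],[-160,-164,75,0,85],[-176,-182,75,-10,85]])

```text
time: 1.98
ee_pos: [557.7, -150.8, 327.3]
tool_rot: [0.071, 0.997, -0.001, -0.002]
contact_force: [-1.1, 1.0, 1.1]
opening: 85.1
gripper_force: 0.0
```

```bash
python3 - <<'E'
from h import *
print(status.get_obs()["time"])
go(558,-148,192,82.3)
cv2.imwrite("pics/w1.png",eyes.snapshot("wrist"))
go(558,-148,192,82.3)
E
```

```text
1.975
shift [ -0.4   3.  135.3] turn -0.4 cur yaw 81.9 pos [ 557.7 -150.8  327.3] q7 1.84
shift [  0.5   4.9 136.5] turn 0.2 cur yaw 82.5 pos [ 558.1 -152.7  328.5] q7 1.86
```

View pics/w1.png

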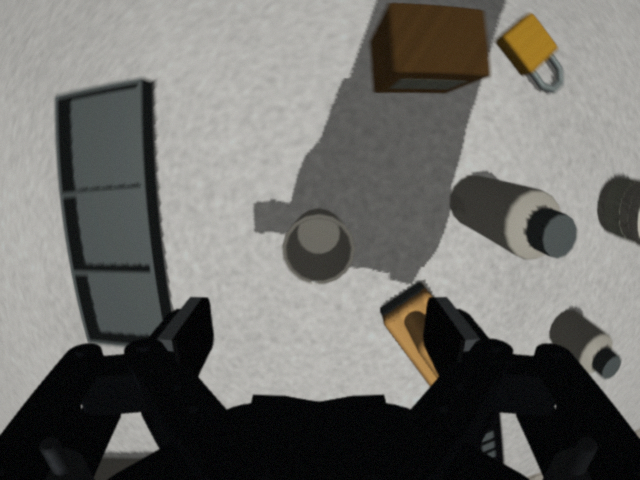

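```bash
cat >> h.py <<'E'
def wray(px,z,m=None):
    m=m or eyes.camera_model("wrist");K=m["mtx"]
    u=np.array([px[0]-K[0,2],-(px[1]-K[1,2])]);r=np.linalg.norm(u);th=r/K[0,0]
    d=R.from_quat(m["rotation"]).apply([*(u/r*np.sin(th)),-np.cos(th)])
    return m["xyz"]+d*(z-m["xyz"][2])/d[2]
E
python3 - <<'E'
from h import *
for n,p,z in [("cup rim",(318,246),55),("rimL",(284,246),55),("rimR",(352,246),55),("tallcap",(553,233),130),("t3 near -y",(57,97),22),("near +y",(150,80),22),("far -y",(90,341),22),("tall cap z",(553,233),120)]:
    print(n,wray(p,z).round(1))
go(558,-148,192,82.3)
E
```

```text
cup rim [ 557.9 -154.1   55. ]
rimL [ 554.9 -176.9   55. ]
rimR [ 560.9 -131.3   55. ]
tallcap [547.1 -26.2 130. ]
t3 near -y [ 403.9 -363.7   22. ]
near +y [ 416.6 -267.9   22. ]
far -y [ 634.1 -391.1   22. ]
tall cap z [550.3 -19.1 120. ]
shift [  0.5   4.9 136.5] turn 0.2 cur yaw 82.5 pos [ 558.1 -152.7  328.5] q7 1.86
```

Emit:
jog_arm(commands=[[0,1,40,0,85],[0,1,85,0,85],[0,1,120,0,85],[0,1,134,0,85],[0,1,136,0,85]])

```text
time: 2.65
ee_pos: [557.8, -147.1, 193.7]
tool_rot: [0.071, 0.997, -0.0, -0.0]
contact_force: [0.3, -0.8, 0.1]
opening: 84.9
gripper_force: 0.0
```

Emit:
jog_arm(commands=[[0,0,0,0,35],[0,0,0,0,35],[0,0,0,0,35],[0,0,0,0,35],[0,0,0,0,35]], squeeze=25)

```text
time: 3.28
ee_pos: [558.3, -147.3, 194.9]
tool_rot: [0.071, 0.997, -0.0, 0.001]
contact_force: [0.3, -0.8, 7.5]
opening: 48.0
gripper_force: 24.7
```

Emit:
jog_arm(commands=[[0,0,0,0,35],[0,0,-5,0,35],[0,0,-20,0,35],[0,0,-45,0,35],[0,0,-60,0,35]])

```text
time: 3.9
ee_pos: [557.9, -147.2, 255.7]
tool_rot: [0.071, 0.997, -0.0, 0.001]
contact_force: [-0.0, 0.0, -0.7]
opening: 47.6
gripper_force: 26.0
```

```bash
python3 - <<'E'
from h import *
m=eyes.camera_model("wrist")
cv2.imwrite("pics/w2.png",eyes.snapshot("wrist"))
go(599.8,-339.4,199,82.3); print(status.get_obs()["opening"],status.get_obs()["gripper_force"])
E
```

```text
shift [ -68.1 -184.3   58.2] turn -0.5 cur yaw 81.8 pos [ 558.3 -147.3  257. ] q7 1.88
47.460911271452716 25.96027712454088
```

View pics/w2.png

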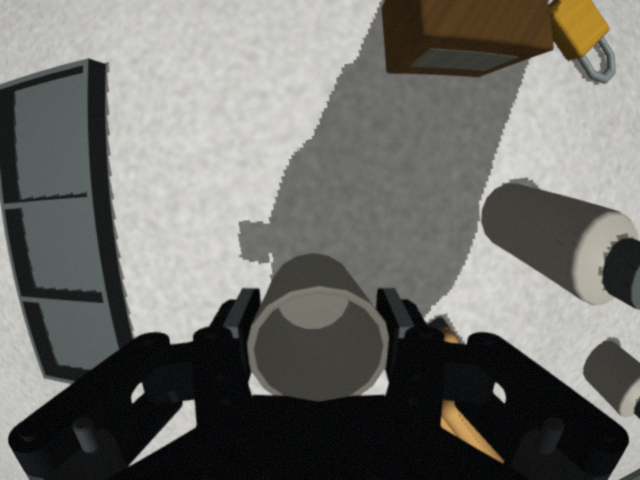

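Emit:
jog_arm(commands=[[-18,-47,0,0,35],[-38,-100,0,0,35],[-56,-150,0,0,35],[-68,-181,0,0,35],[-70,-185,10,0,35]])

```text
time: 4.58
ee_pos: [600.3, -342.8, 243.8]
tool_rot: [0.073, 0.997, -0.001, 0.0]
contact_force: [-0.4, -0.1, -0.9]
opening: 47.7
gripper_force: 26.1
```

Emit:
jog_arm(commands=[[0,0,12,0,35],[0,0,26,0,35],[0,0,38,0,35],[0,0,44,0,35],[0,0,46,0,35]])

```text
time: 5.2
ee_pos: [601.3, -340.0, 198.5]
tool_rot: [0.071, 0.997, -0.0, 0.001]
contact_force: [-1.9, 0.9, 14.4]
opening: 47.8
gripper_force: 25.3
```

```bash
python3 - <<'E'
from h import *
go(601.5,-340,199,82.3); print(status.get_obs()["contact_force"])
cv2.imwrite("pics/w3.png",eyes.snapshot("wrist"))
E
```

```text
shift [-0.2  0.  -0.5] turn -0.4 cur yaw 81.9 pos [ 601.3 -340.   198.5] q7 2.16
[-1.87350007  0.92087588 14.41926568]
```

View pics/w3.png

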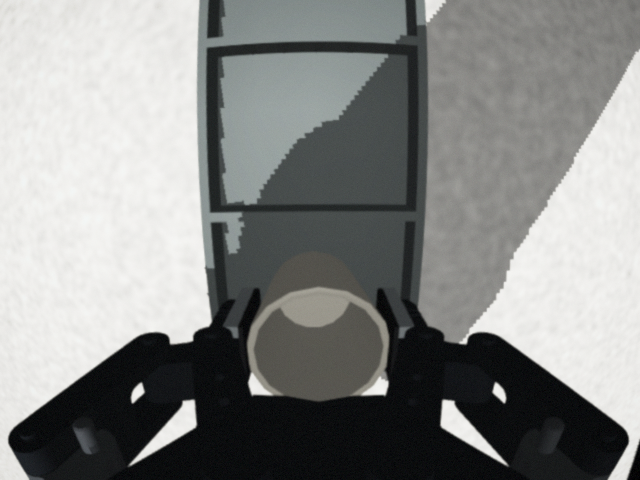

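```bash
python3 - <<'E'
from h import *
a=wray((316,215),22);b=wray((312,43),22);l=wray((207,215),22);r=wray((421,215),22)
print(a,b,l,r,np.linalg.norm(a-b)); d=a-b;print("ang",np.degrees(np.arctan2(d[1],d[0])))
c=status.get_obs()["ee_pos"]; u=d/np.linalg.norm(d);print("end bay from tcp:", (a+36*u)-c)
E
```

```text
[ 562.90737105 -336.12445293   22.        ] [ 495.04226914 -327.88412211   22.        ] [ 556.21627306 -380.09029016   22.        ] [ 568.67269947 -293.92149965   22.        ] 68.36355102444963
ang -6.923089860337593
end bay from tcp: [  -2.65978643   -0.34212145 -176.5452958 ]
```

Emit:
jog_arm(commands=[[0,0,0,0,85],[0,0,0,0,85],[0,0,0,0,85],[0,0,-1,0,85],[0,0,-20,0,85]])

```text
time: 5.88
ee_pos: [600.5, -340.0, 217.4]
tool_rot: [0.071, 0.997, 0.0, -0.001]
contact_force: [-0.1, 0.0, -0.6]
opening: 84.8
gripper_force: 0.0
```

Emit:
jog_arm(commands=[[0,0,-30,0,85],[0,0,-80,0,85],[0,0,-130,0,85],[0,0,-155,0,85],[0,0,-160,0,85]])

```text
time: 6.5
ee_pos: [600.8, -340.4, 380.8]
tool_rot: [0.071, 0.997, -0.001, 0.002]
contact_force: [-0.9, -0.1, -0.6]
opening: 85.0
gripper_force: 0.0
```

```bash
python3 - <<'E'
from h import *
m=eyes.camera_model("wrist")
cv2.imwrite("pics/w4.png",eyes.snapshot("wrist"))
go(573.5,154.5,350,82.3)
E
```

```text
shift [ 97.2 485.9  29.3] turn -0.5 cur yaw 81.8 pos [ 600.8 -340.2  379.8] q7 2.1
```

View pics/w4.png

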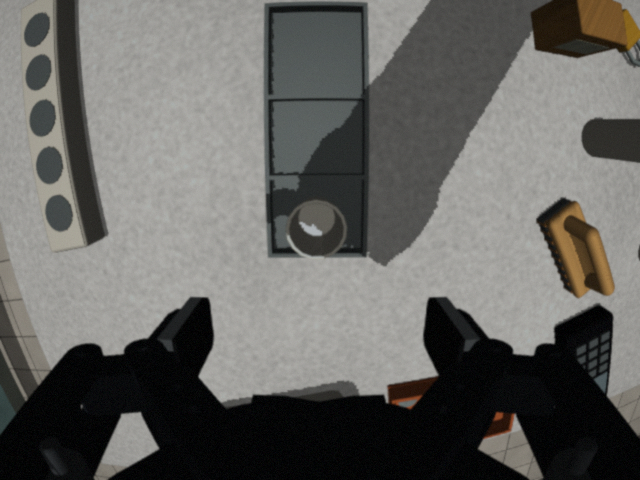

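```bash
python3 - <<'E'
from h import *
Q=np.array([wray(p,22) for p in [(266,4),(367,4),(268,256),(368,256)]]);print(Q.round(1),Q.mean(0))
d=Q[2]+Q[3]-Q[0]-Q[1];print(np.degrees(np.arctan2(d[1],d[0])),np.linalg.norm(d)/2)
E
```

```text
[[ 398.  -358.6   22. ]
 [ 411.  -270.    22. ]
 [ 627.6 -391.8   22. ]
 [ 640.7 -300.5   22. ]] [ 519.32193662 -330.20357692   22.        ]
-7.885414292341501 231.81277836307368
```

Emit:
jog_arm(commands=[[10,50,0,0,85],[20,105,0,0,85],[30,160,0,0,85],[42,220,0,0,85],[54,280,0,0,85]])

```text
time: 7.18
ee_pos: [586.4, -53.3, 376.9]
tool_rot: [0.071, 0.997, -0.0, -0.001]
contact_force: [1.2, 0.5, 0.7]
opening: 84.9
gripper_force: 0.0
```

Emit:
jog_arm(commands=[[12,60,0,0,85],[24,120,0,0,85],[36,175,5,0,85],[43,202,20,0,85],[43,206,30,0,85]])

```text
time: 7.8
ee_pos: [572.9, 156.9, 346.1]
tool_rot: [0.069, 0.998, -0.0, -0.001]
contact_force: [0.4, -0.8, 0.2]
opening: 84.9
gripper_force: 0.0
```

```bash
python3 - <<'E'
from h import *
go(573.5,154.5,205,82.3)
im=eyes.snapshot("wrist");cv2.imwrite("pics/w5.png",im)
go(573.5,154.5,205,82.3)
E
```

```text
shift [ -1.3  -2.2 141.1] turn -0.3 cur yaw 82.0 pos [572.9 156.9 346.1] q7 1.26
shift [ -1.   -1.  140.2] turn -0.3 cur yaw 82.0 pos [573.  155.8 345.2] q7 1.26
```

View pics/w5.png

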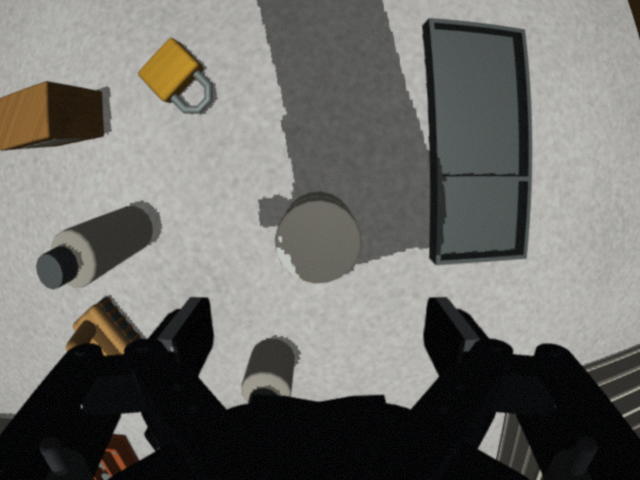

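```bash
python3 - <<'E'
from h import *
print(wray((318,239),62),wray((276,239),62),wray((360,239),62))
Q=np.array([wray(p,22) for p in [(430,20),(524,31),(526,258),(435,262)]]);print(Q.round(1),Q.mean(0))
d=Q[2]+Q[3]-Q[0]-Q[1];print(np.degrees(np.arctan2(d[1],d[0])),np.linalg.norm(d)/2)
for px,z in (((57,268),130),((268,400),86)): print(wray(px,z))
E
```

```text
[570.08484337 154.96700551  62.        ] [565.92918221 125.81950888  62.        ] [574.20860204 184.10398793  62.        ]
[[411.4 268.9  22. ]
 [419.3 357.7  22. ]
 [624.2 340.   22. ]
 [613.8 249.2  22. ]] [517.18240055 303.97018954  22.        ]
-5.243489898897775 204.4665743156701
[548.21423412  -8.14236032 130.        ]
[684.9449654   99.75775855  86.        ]
```

Emit:
jog_arm(commands=[[1,-1,40,0,85],[1,-1,90,0,85],[1,-1,128,0,85],[1,-1,143,0,85],[1,-1,145,0,85]])

```text
time: 8.48
ee_pos: [572.8, 153.0, 202.6]
tool_rot: [0.072, 0.997, -0.0, -0.0]
contact_force: [-0.5, 0.5, 0.6]
opening: 84.8
gripper_force: 0.0
```

Emit:
jog_arm(commands=[[0,0,0,0,50],[0,0,0,0,50],[0,0,0,0,50],[0,0,0,0,50],[0,0,0,0,50]], squeeze=40)

```text
time: 9.1
ee_pos: [573.1, 153.8, 204.6]
tool_rot: [0.071, 0.997, 0.0, 0.001]
contact_force: [-3.2, -2.1, 10.4]
opening: 61.0
gripper_force: 41.0
```

Emit:
jog_arm(commands=[[0,0,0,0,50],[0,0,-10,0,50],[0,0,-45,0,50],[0,0,-95,0,50],[0,0,-140,0,50]])

```text
time: 9.72
ee_pos: [572.4, 153.7, 345.5]
tool_rot: [0.071, 0.997, 0.0, 0.001]
contact_force: [0.8, -0.4, -2.6]
opening: 60.7
gripper_force: 44.5
```

Emit:
jog_arm(commands=[[0,0,-10,0,50],[0,0,-10,0,50],[0,0,-10,0,50],[0,0,-10,0,50],[0,0,-10,0,50]])

```text
time: 10.35
ee_pos: [572.5, 153.8, 352.0]
tool_rot: [0.071, 0.997, -0.0, -0.0]
contact_force: [1.1, 0.4, -2.8]
opening: 60.5
gripper_force: 44.5
```

```bash
python3 - <<'E'
from h import *
go(449,-319.5,350,82.3)
E
```

```text
shift [  55.1 -486.     2.4] turn -0.5 cur yaw 81.8 pos [572.5 153.8 352. ] q7 1.26
```

Emit:
jog_arm(commands=[[3,-25,-20,0,50],[8,-75,-35,0,50],[14,-130,-35,0,50],[21,-190,-35,0,50],[28,-250,-35,0,50]])

```text
time: 10.98
ee_pos: [508.6, -91.4, 387.7]
tool_rot: [0.071, 0.997, -0.0, 0.0]
contact_force: [0.2, 0.0, -3.0]
opening: 60.4
gripper_force: 44.5
```

Emit:
jog_arm(commands=[[7,-60,0,0,50],[14,-120,10,0,50],[21,-180,20,0,50],[26,-225,40,0,50],[27,-236,70,0,50]])

```text
time: 11.6
ee_pos: [447.9, -322.5, 317.5]
tool_rot: [0.073, 0.997, -0.001, 0.0]
contact_force: [0.7, 0.1, -1.7]
opening: 60.9
gripper_force: 44.6
```

Emit:
jog_arm(commands=[[0,0,30,0,50],[0,0,60,0,50],[0,0,72,0,50],[0,0,72,0,50],[0,0,72,0,50]])

```text
time: 12.22
ee_pos: [449.5, -319.7, 246.8]
tool_rot: [0.071, 0.997, -0.0, 0.001]
contact_force: [0.4, 0.4, -2.1]
opening: 60.5
gripper_force: 44.6
```

```bash
python3 - <<'E'
from h import *
m=eyes.camera_model("wrist")
cv2.imwrite("pics/w6.png",eyes.snapshot("wrist"))
go(449,-319.5,208,82.3)
E
```

```text
shift [ 0.6  0.1 38.8] turn -0.4 cur yaw 81.9 pos [ 449.5 -319.7  246.8] q7 2.3
```

View pics/w6.png

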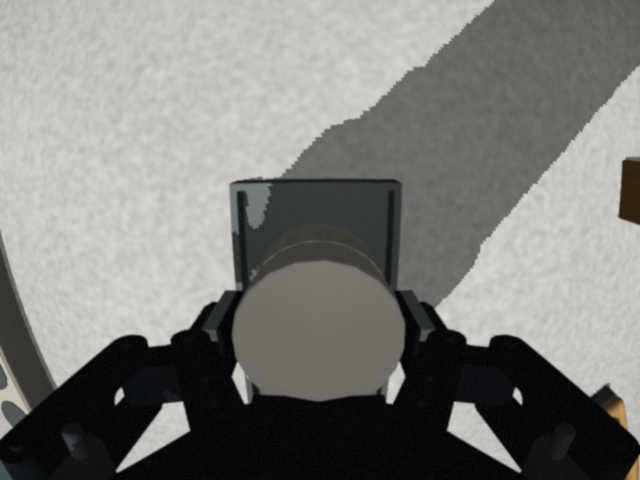

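```bash
python3 - <<'E'
from h import *
e=wray((317,181),22);print(e,e+46*np.array([.991,-.135,0]),status.get_obs()["ee_pos"], wray((319,331),104))
E
```

```text
[ 402.27645283 -314.21177955   22.        ] [ 447.86245283 -320.42177955   22.        ] [ 449.53616975 -319.6552438   246.81239988] [ 444.0829181  -319.28094085  104.        ]
```

Emit:
jog_arm(commands=[[0,0,14,0,50],[0,0,28,0,50],[0,0,35,0,50],[0,0,38,0,50],[0,0,39,0,50]])

```text
time: 12.9
ee_pos: [449.2, -319.9, 208.1]
tool_rot: [0.071, 0.997, 0.0, 0.0]
contact_force: [-13.0, 14.9, 43.4]
opening: 60.7
gripper_force: 48.3
```

Emit:
jog_arm(commands=[[0,0,-0.5,0,50],[0,0,-0.5,0,85],[0,0,-0.5,0,85],[0,0,-0.5,0,85],[0,0,-0.5,0,85]])

```text
time: 13.52
ee_pos: [449.2, -319.5, 207.1]
tool_rot: [0.071, 0.997, -0.0, -0.0]
contact_force: [0.5, 0.2, 0.2]
opening: 84.9
gripper_force: 0.0
```

Emit:
jog_arm(commands=[[0,0,-10,0,85],[0,0,-40,0,85],[0,0,-90,0,85],[0,0,-140,0,85],[0,0,-150,0,85]])

```text
time: 14.15
ee_pos: [449.4, -319.9, 360.9]
tool_rot: [0.071, 0.997, -0.001, 0.002]
contact_force: [0.2, 0.7, -0.7]
opening: 85.1
gripper_force: 0.0
```

```bash
python3 - <<'E'
from h import *
im=eyes.snapshot("wrist");cv2.imwrite("pics/w7.png",im)
t=eyes.snapshot("top");cv2.imwrite("pics/t7.png",cv2.hconcat([cv2.resize(im,(560,420)),cv2.resize(t[200:350,440:526],(240,420),interpolation=cv2.INTER_CUBIC)]))
go(550,-17.5,350,82.3)
E
```

```text
shift [-56.9 313.2   8.5] turn -0.4 cur yaw 81.9 pos [ 449.3 -319.5  358.5] q7 2.21
```

View pics/t7.png

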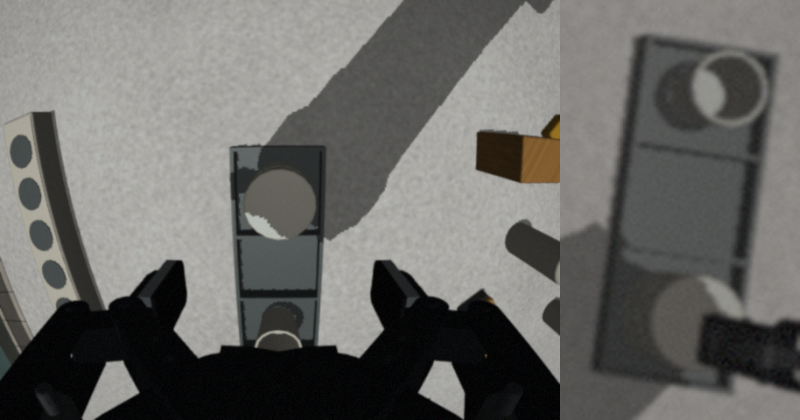

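Emit:
jog_arm(commands=[[-9,50,0,0,85],[-19,105,0,0,85],[-29,165,0,0,85],[-40,225,0,0,85],[-50,280,0,0,85]])

```text
time: 14.88
ee_pos: [538.5, -47.1, 356.0]
tool_rot: [0.071, 0.997, -0.0, -0.001]
contact_force: [0.3, 0.2, -0.1]
opening: 85.1
gripper_force: 0.0
```

Emit:
jog_arm(commands=[[-5,30,0,0,85],[-6,33,0,0,85],[-6,33,0,0,85],[-6,33,0,0,85],[-6,33,0,0,85]])

```text
time: 15.5
ee_pos: [548.8, -18.4, 357.2]
tool_rot: [0.072, 0.997, -0.0, -0.0]
contact_force: [-0.3, -0.6, 0.6]
opening: 85.0
gripper_force: 0.0
```

```bash
python3 - <<'E'
from h import *
im=eyes.snapshot("wrist")
g=cv2.cvtColor(im,cv2.COLOR_BGR2HSV)
# cap: bluish grey blob near the image middle
m=((im[...,0].astype(int)-im[...,2]>6)&(im.max(2)<130)).astype(np.uint8); m[:140]=0;m[300:]=0;m[:,:220]=0;m[:,430:]=0
m=cv2.morphologyEx(m,cv2.MORPH_OPEN,np.ones((3,3)))
for c in cv2.findContours(m,0,2)[0]:
    if cv2.contourArea(c)>150:
        p,r=cv2.minEnclosingCircle(c);print(p,r,cv2.contourArea(c),wray(p,130))
go(549,-17.5,240,82.3)
print(wray((320,232),66)) 
E
```

```text
shift [  0.    0.7 117.2] turn -0.5 cur yaw 81.8 pos [548.9 -18.2 357.2] q7 1.58
[543.87985458 -16.85665191  66.        ]
```

Emit:
jog_arm(commands=[[0,1,30,0,85],[0,1,70,0,85],[0,1,102,0,85],[0,1,115,0,85],[0,1,117,0,85]])

```text
time: 16.18
ee_pos: [549.2, -16.8, 240.2]
tool_rot: [0.071, 0.997, -0.0, -0.0]
contact_force: [-0.2, 0.7, 0.7]
opening: 84.9
gripper_force: 0.0
```

Emit:
jog_arm(commands=[[0,0,0,0,30],[0,0,0,0,30],[0,0,0,0,30],[0,0,0,0,30],[0,0,0,0,30]], squeeze=40)

```text
time: 16.8
ee_pos: [549.5, -16.6, 241.2]
tool_rot: [0.071, 0.997, 0.0, 0.001]
contact_force: [-1.5, -0.3, 7.6]
opening: 42.9
gripper_force: 40.0
```

Emit:
jog_arm(commands=[[0,0,0,0,30],[0,0,-10,0,30],[0,0,-45,0,30],[0,0,-95,0,30],[0,0,-110,0,30]])

```text
time: 17.42
ee_pos: [549.5, -16.8, 353.6]
tool_rot: [0.071, 0.997, 0.0, 0.002]
contact_force: [0.5, -0.6, -1.3]
opening: 42.9
gripper_force: 41.5
```

```bash
python3 - <<'E'
from h import *
go(528,-330.5,244,82.3)
E
```

```text
shift [ -22.8 -313.7  109.3] turn -0.5 cur yaw 81.8 pos [549.5 -16.8 353.6] q7 1.59
```

Emit:
jog_arm(commands=[[-4,-50,0,0,30],[-8,-105,0,0,30],[-13,-165,0,0,30],[-17,-225,0,0,30],[-21,-280,0,0,30]])

```text
time: 18.05
ee_pos: [529.7, -298.6, 350.1]
tool_rot: [0.071, 0.997, 0.0, -0.0]
contact_force: [2.1, -0.6, -2.1]
opening: 43.1
gripper_force: 41.4
```

Emit:
jog_arm(commands=[[-2,-30,0,0,30],[-2,-34,0,0,30],[-2,-34,20,0,30],[-2,-34,50,0,30],[-2,-34,75,0,30]])

```text
time: 18.68
ee_pos: [527.6, -328.7, 272.8]
tool_rot: [0.07, 0.998, 0.001, -0.001]
contact_force: [0.4, -1.3, -2.1]
opening: 43.0
gripper_force: 41.5
```

```bash
python3 - <<'E'
from h import *
go(528,-330.5,245,82.3)
E
```

```text
shift [-0.7 -1.7 27.7] turn -0.3 cur yaw 82.0 pos [ 527.6 -328.7  272.8] q7 2.22
```

Emit:
jog_arm(commands=[[0,0,10,0,30],[0,0,20,0,30],[0,0,26,0,30],[0,0,29,0,30],[0,0,29,0,30]])

```text
time: 19.3
ee_pos: [527.4, -330.7, 246.4]
tool_rot: [0.071, 0.997, -0.0, 0.0]
contact_force: [0.4, 0.5, -1.4]
opening: 42.8
gripper_force: 41.4
```

```bash
python3 - <<'E'
from h import *
go(528,-330.5,245,82.3)
E
```

```text
shift [-0.5  0.3  1.4] turn -0.5 cur yaw 81.8 pos [ 527.4 -330.7  246.4] q7 2.24
```

Emit:
jog_arm(commands=[[0,0,0.7,0,30],[0,0,1.5,0,30],[0,0,1.5,0,30],[0,0,1.5,0,30],[0,0,1.5,0,30]])

```text
time: 19.92
ee_pos: [527.6, -330.8, 245.3]
tool_rot: [0.071, 0.997, -0.0, 0.0]
contact_force: [-1.5, 0.6, 5.8]
opening: 43.1
gripper_force: 42.1
```

Emit:
jog_arm(commands=[[0,0,0,0,85],[0,0,0,0,85],[0,0,0,0,85],[0,0,0,0,85],[0,0,-5,0,85]])

```text
time: 20.55
ee_pos: [527.3, -330.6, 249.6]
tool_rot: [0.071, 0.997, 0.0, -0.0]
contact_force: [-0.6, 0.1, -0.7]
opening: 84.8
gripper_force: 0.0
```

Emit:
jog_arm(commands=[[0,0,-25,0,85],[0,0,-65,0,85],[0,0,-105,0,85],[0,0,-120,0,85],[0,0,-120,0,85]])

```text
time: 21.18
ee_pos: [527.5, -330.7, 370.5]
tool_rot: [0.071, 0.997, -0.0, 0.001]
contact_force: [0.0, -0.2, 0.1]
opening: 84.9
gripper_force: 0.0
```

```bash
python3 - <<'E'
from h import *
go(667,-64.5,330,118.5)
E
```

```text
shift [-100.4  283.3   40.5] turn -36.6 cur yaw 81.9 pos [ 527.5 -330.7  370.5] q7 2.17
```

Emit:
jog_arm(commands=[[-17,48,0,-7,85],[-36,103,5,-14,85],[-57,160,10,-21,85],[-77,217,15,-28,85],[-94,268,20,-35,85]])

```text
time: 21.8
ee_pos: [658.9, -76.3, 347.8]
tool_rot: [-0.235, 0.972, 0.0, -0.001]
contact_force: [0.2, 0.2, 0.2]
opening: 84.9
gripper_force: 0.0
```

Emit:
jog_arm(commands=[[0,0,0,0,85],[0,0,0,0,85],[0,0,0,0,85],[0,0,0,0,85],[0,0,0,0,85]])

```text
time: 22.42
ee_pos: [658.3, -79.1, 349.8]
tool_rot: [-0.232, 0.973, -0.0, 0.0]
contact_force: [0.6, 0.3, -0.5]
opening: 85.1
gripper_force: 0.0
```

```bash
python3 - <<'E'
from h import *
import pickle
go(667,-64.5,221,117.5)
pickle.dump(eyes.camera_model("wrist"),open("m8","wb"))
cv2.imwrite("pics/w8.png",eyes.snapshot("wrist"))
E
```

```text
shift [-14.3   9.2 128.8] turn -0.7 cur yaw 116.8 pos [658.3 -79.1 349.8] q7 2.27
```

View pics/w8.png

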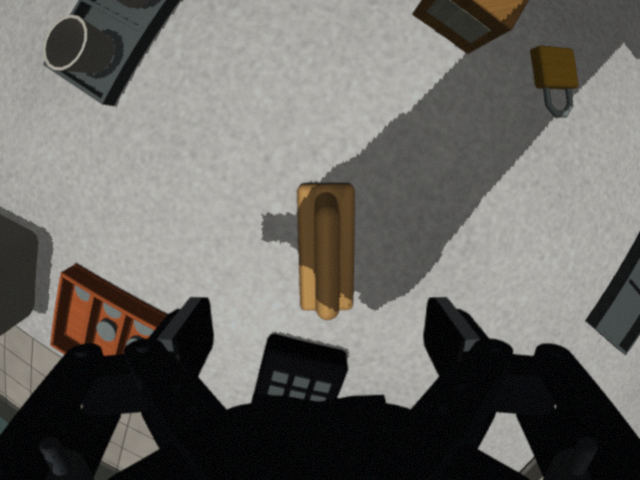

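```bash
python3 - <<'E'
from h import *
import pickle
m=pickle.load(open("m8","rb"))
for p,z in [((327,256),75),((327,195),75),((328,317),75),((326,247),32)]: print(wray(p,z,m).round(1))
c=wray((327,256),75,m); go(c[0],c[1],221); go(667,-65,221)
E
```

```text
[662.5 -70.6  75. ]
[625.3 -89.6  75. ]
[703.4 -48.8  75. ]
[667.3 -67.9  32. ]
shift [ -7.5   5.6 128.8] turn 0 cur yaw 116.8 pos [658.4 -79.  349.8] q7 2.27
shift [-14.    8.6 128.8] turn 0 cur yaw 116.8 pos [658.4 -79.  349.8] q7 2.27
```

Emit:
jog_arm(commands=[[-4,2,30,0,85],[-12,7,70,0,85],[-12,7,108,0,85],[-12,7,125,0,85],[-12,7,129,0,85]])

```text
time: 23.1
ee_pos: [666.0, -67.3, 220.4]
tool_rot: [-0.232, 0.973, -0.0, -0.0]
contact_force: [-0.2, 0.4, -0.1]
opening: 84.7
gripper_force: 0.0
```

Emit:
jog_arm(commands=[[0,0,0,0,8],[0,0,0,0,8],[0,0,0,0,8],[0,0,0,0,8],[0,0,0,0,8]], squeeze=50)

```text
time: 23.72
ee_pos: [666.2, -67.2, 221.3]
tool_rot: [-0.232, 0.973, -0.0, 0.0]
contact_force: [-0.3, -1.5, 6.2]
opening: 16.3
gripper_force: 48.9
```

Emit:
jog_arm(commands=[[0,0,0,0,8],[0,0,0,0,8],[0,0,0,0,8],[0,0,0,0,8],[0,0,0,0,8]])

```text
time: 24.35
ee_pos: [666.2, -67.2, 221.3]
tool_rot: [-0.232, 0.973, -0.0, 0.0]
contact_force: [-1.0, -0.6, 6.7]
opening: 16.4
gripper_force: 48.9
```

```bash
python3 - <<'E'
from h import *
go(481.5,306.5,330,85)
E
```

```text
shift [  -4.   416.8 -109. ] turn 31.8 cur yaw 116.8 pos [666.2 -67.2 221.3] q7 2.29
```

Emit:
jog_arm(commands=[[0,0,-10,0,8],[0,0,-45,0,8],[0,10,-90,0,8],[0,40,-110,0,8],[0,90,-110,0,8]])

```text
time: 24.98
ee_pos: [625.4, 12.8, 333.0]
tool_rot: [-0.231, 0.973, -0.001, 0.002]
contact_force: [1.2, 1.1, -3.3]
opening: 16.3
gripper_force: 49.1
```

Emit:
jog_arm(commands=[[0,58,0,6,8],[-1,118,0,13,8],[-2,178,0,20,8],[-3,238,0,26,8],[-3,290,0,31,8]])

```text
time: 25.6
ee_pos: [495.7, 275.4, 331.2]
tool_rot: [0.037, 0.999, 0.0, -0.0]
contact_force: [0.6, 0.1, -1.5]
opening: 16.4
gripper_force: 49.0
```

Emit:
jog_arm(commands=[[0,0,0,0,8],[0,0,0,0,8],[0,0,0,0,8],[0,0,0,0,8],[0,0,0,0,8]])

```text
time: 26.22
ee_pos: [497.3, 272.9, 330.7]
tool_rot: [0.037, 0.999, -0.0, 0.0]
contact_force: [0.2, 0.9, -1.8]
opening: 16.4
gripper_force: 49.1
```

```bash
python3 - <<'E'
from h import *
go(481.5,306.5,225,85); print(status.get_obs()["ft_torque"])
E
```

```text
shift [ 18.2  32.4 105.7] turn 0.8 cur yaw 85.8 pos [497.3 272.9 330.7] q7 1.12
[ 0.02029609 -0.01289247 -0.02019074]
```

Emit:
jog_arm(commands=[[9,16,0,0,8],[18,32,10,0,8],[18,32,40,0,8],[18,32,65,0,8],[18,32,70,0,8]])

```text
time: 26.85
ee_pos: [480.4, 307.4, 258.8]
tool_rot: [0.036, 0.999, -0.001, -0.001]
contact_force: [-0.6, 0.1, -1.0]
opening: 16.5
gripper_force: 49.0
```

```bash
python3 - <<'E'
from h import *
go(481.5,306.5,225,85)
cv2.imwrite("pics/w9.png",eyes.snapshot("wrist"))
E
```

```text
shift [-1.3 -0.7 33.8] turn 0.9 cur yaw 85.9 pos [480.4 307.4 258.8] q7 1.09
```

View pics/w9.png

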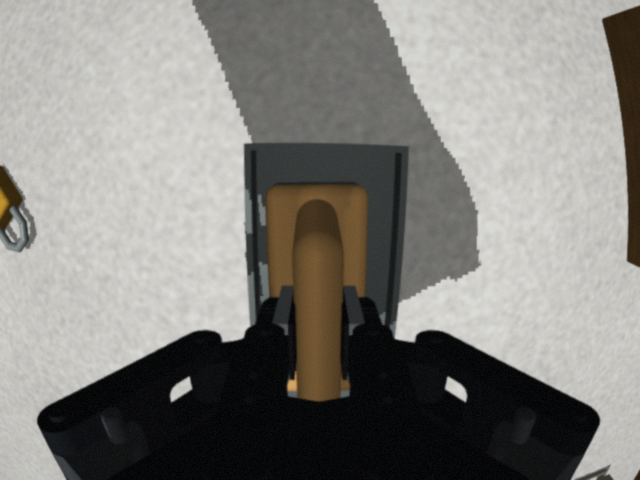

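```bash
python3 - <<'E'
from h import *
u=np.array([.996,-.088,0])
a=wray((327,146),22);b=wray((318,185),66);print(a,a+69*u,b,b+54*u)
go(481.5,306.5,225,85)
E
```

```text
[414.60253985 315.98128038  22.        ] [483.32653985 309.90928038  22.        ] [431.40062162 309.9107921   66.        ] [485.18462162 305.1587921   66.        ]
shift [-0.9 -0.7 34.4] turn 0.9 cur yaw 85.9 pos [480.7 307.3 259.4] q7 1.09
```

Good fit; lower, release, retreat.

Emit:
jog_arm(commands=[[0,2,12,1,8],[0,2,24,1,8],[0,2,31,1,8],[0,2,33,1,8],[0,2,34.5,1,8]])

```text
time: 27.52
ee_pos: [481.7, 308.6, 226.3]
tool_rot: [0.045, 0.999, 0.0, 0.0]
contact_force: [0.4, -0.2, -0.6]
opening: 16.5
gripper_force: 49.1
```

Emit:
jog_arm(commands=[[0,0,0,0,8],[0,0,0,0,60],[0,0,0,0,60],[0,0,0,0,60],[0,0,0,0,60]])

```text
time: 28.15
ee_pos: [481.6, 308.6, 226.2]
tool_rot: [0.045, 0.999, -0.0, 0.0]
contact_force: [0.2, 0.6, 0.9]
opening: 60.0
gripper_force: 0.0
```

Emit:
jog_arm(commands=[[0,0,-20,0,85],[0,0,-60,0,85],[0,0,-105,0,85],[0,0,-120,0,85],[0,0,-120,0,85]])

```text
time: 28.78
ee_pos: [481.6, 308.6, 347.6]
tool_rot: [0.045, 0.999, 0.001, 0.001]
contact_force: [0.1, 0.1, -0.6]
opening: 84.8
gripper_force: 0.0
```

```bash
python3 - <<'E'
from h import *
go(697,93,320,85)
E
```

```text
shift [-233.8 -195.5   27.6] turn -0.1 cur yaw 84.9 pos [481.6 308.6 347.6] q7 1.02
```

Emit:
jog_arm(commands=[[-45,-38,0,0,85],[-90,-76,0,0,85],[-135,-113,0,0,85],[-180,-150,0,0,85],[-220,-184,0,0,85]])

```text
time: 29.4
ee_pos: [685.1, 103.8, 344.7]
tool_rot: [0.045, 0.999, -0.0, -0.001]
contact_force: [0.4, 0.8, 1.4]
opening: 85.0
gripper_force: 0.0
```

Emit:
jog_arm(commands=[[-13,-11,0,0,85],[-14,-11,0,0,85],[-14,-11,0,0,85],[-14,-11,0,0,85],[-14,-11,0,0,85]])

```text
time: 30.02
ee_pos: [696.8, 94.3, 346.4]
tool_rot: [0.044, 0.999, 0.0, 0.0]
contact_force: [0.1, 0.3, 0.4]
opening: 85.0
gripper_force: 0.0
```

```bash
python3 - <<'E'
from h import *
import pickle
go(697,93,200,85)
im=eyes.snapshot("wrist");cv2.imwrite("pics/w10.png",im)
E
```

```text
shift [ -0.3  -1.3 146.4] turn -0.1 cur yaw 84.9 pos [696.8  94.3 346.4] q7 1.51
```

View pics/w10.png

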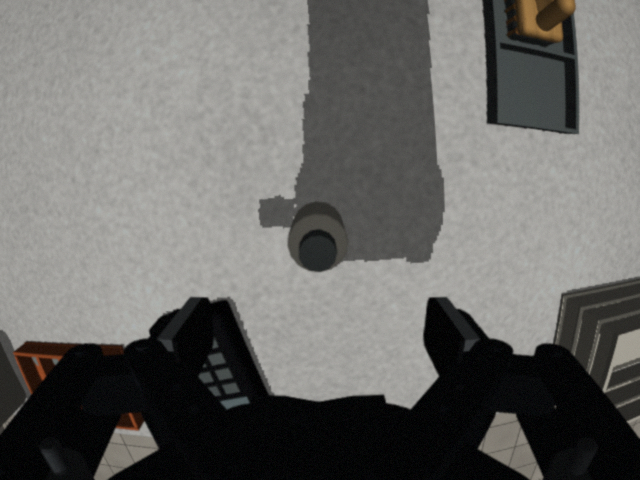

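Emit:
jog_arm(commands=[[0,-1,40,0,85],[0,-1,90,0,85],[0,-1,128,0,85],[0,-1,143,0,85],[0,-1,146,0,85]])

```text
time: 30.7
ee_pos: [697.1, 92.4, 200.3]
tool_rot: [0.045, 0.999, -0.0, -0.0]
contact_force: [0.3, -0.1, -0.2]
opening: 85.0
gripper_force: 0.0
```

Emit:
jog_arm(commands=[[0,0,0,0,30],[0,0,0,0,30],[0,0,0,0,30],[0,0,0,0,30],[0,0,0,0,30]], squeeze=40)

```text
time: 31.32
ee_pos: [697.4, 92.4, 201.7]
tool_rot: [0.045, 0.999, 0.0, 0.001]
contact_force: [-3.6, -0.0, 7.9]
opening: 43.0
gripper_force: 40.1
```

Emit:
jog_arm(commands=[[0,0,0,0,30],[0,0,-10,0,30],[0,0,-45,0,30],[0,0,-85,0,30],[0,0,-100,0,30]])

```text
time: 31.95
ee_pos: [697.4, 92.3, 303.4]
tool_rot: [0.045, 0.999, 0.0, 0.002]
contact_force: [-0.2, 0.4, -1.5]
opening: 42.7
gripper_force: 41.1
```

```bash
python3 - <<'E'
from h import *
go(584,298,206,85)
E
```

```text
shift [131.8 194.6  97.1] turn -0.2 cur yaw 84.8 pos [697.4  92.3 303.4] q7 1.53
```

Emit:
jog_arm(commands=[[28,42,0,0,30],[60,89,0,0,30],[92,136,0,0,30],[120,178,0,0,30],[132,195,0,0,30]])

```text
time: 32.58
ee_pos: [581.1, 301.6, 299.8]
tool_rot: [0.043, 0.999, 0.0, -0.001]
contact_force: [0.3, 0.5, -1.0]
opening: 42.8
gripper_force: 41.1
```

Emit:
jog_arm(commands=[[0,0,25,0,30],[0,0,60,0,30],[0,0,85,0,30],[0,0,92,0,30],[0,0,93,0,30]])

```text
time: 33.2
ee_pos: [583.4, 298.1, 207.4]
tool_rot: [0.045, 0.999, -0.0, 0.0]
contact_force: [-0.2, 0.3, -1.0]
opening: 42.7
gripper_force: 41.1
```

```bash
python3 - <<'E'
from h import *
go(584,298,206,85)
E
```

```text
shift [-0.6 -0.   1.4] turn -0.2 cur yaw 84.8 pos [583.4 298.1 207.4] q7 1.22
```

Emit:
jog_arm(commands=[[0,0,0.7,0,30],[0,0,1.5,0,30],[0,0,1.5,0,30],[0,0,1.5,0,30],[0,0,1.5,0,30]])

```text
time: 33.83
ee_pos: [583.1, 298.4, 205.8]
tool_rot: [0.045, 0.999, -0.0, 0.0]
contact_force: [1.2, 0.5, -1.6]
opening: 42.6
gripper_force: 41.1
```

Emit:
jog_arm(commands=[[0,0,0,0,85],[0,0,0,0,85],[0,0,0,0,85],[0,0,0,0,85],[0,0,-5,0,85]])

```text
time: 34.45
ee_pos: [583.0, 298.4, 210.6]
tool_rot: [0.045, 0.999, -0.0, -0.0]
contact_force: [-0.2, 1.1, -0.0]
opening: 84.6
gripper_force: 0.0
```

Emit:
jog_arm(commands=[[0,0,-25,0,85],[0,0,-75,0,85],[0,0,-130,0,85],[0,0,-180,0,85],[0,0,-200,0,85]])

```text
time: 35.08
ee_pos: [583.3, 298.2, 414.3]
tool_rot: [0.045, 0.999, 0.001, 0.002]
contact_force: [-0.6, 0.2, 0.1]
opening: 85.2
gripper_force: 0.0
```

Emit:
jog_arm(commands=[[50,30,0,0,85],[100,60,0,0,85],[110,90,0,0,85],[110,120,0,0,85],[110,120,0,0,85]])

```text
time: 35.7
ee_pos: [483.4, 429.9, 409.8]
tool_rot: [0.043, 0.999, -0.0, -0.0]
contact_force: [-0.4, -0.7, 0.4]
opening: 84.9
gripper_force: 0.0
```

```bash
cat > chk.py <<'E'
from h import *
t=eyes.snapshot("top");cv2.imwrite("pics/t_end.png",t);s=eyes.snapshot("scene");cv2.imwrite("pics/s_end.png",s)
h=cv2.cvtColor(t,cv2.COLOR_BGR2HSV); t0=cv2.imread("pics/top0.png")
def blobs(m,off,name,z,amin=60):
    for c in cv2.findContours(cv2.morphologyEx(m.astype(np.uint8),cv2.MORPH_OPEN,np.ones((3,3))),0,2)[0]:
        if cv2.contourArea(c)>amin:
            r=cv2.minAreaRect(c);p=np.array(r[0])+off; print(name,p.round(1),np.round(r[1],1),round(r[2]),onz("top",p,z).round(1))
sub=lambda a:a[205:345,440:525]
blobs(sub(t).min(2)>105,[440,205],"t3 bright",64)
blobs((h[205:335,110:195,1]>70)&(h[205:335,110:195,0]<30),[110,205],"brush",60)
blobs(t[205:335,110:195].min(2)>95,[110,205],"t2 bright",66,30)
for n,im in(("0",t0),("1",t)):
    hh=cv2.cvtColor(im,cv2.COLOR_BGR2HSV)[280:350,250:380]; blobs((hh[...,1]>90)&(hh[...,0]<30),[250,280],"bystander"+n,20)
E
python3 chk.py; python3 -c "
from h import *;o=status.get_obs();print(o['time'],o['ee_pos'])"
```

```text
t3 bright [482.  274.5] [139.  84.] 90 [ 522.7 -307.7   64. ]
brush [149.1 285.9] [26.5 57.1] 7 [488.  296.3  60. ]
t2 bright [152.  269.5] [129.  84.] 90 [517.8 290.2  66. ]
bystander0 [285.7 324.2] [19.4 21.9] 56 [419.4  49.9  20. ]
bystander0 [345.2 320.9] [32.1 22.7] 6 [428.2 -63.1  20. ]
bystander1 [285.8 324.2] [19.4 21.6] 56 [419.6  49.6  20. ]
bystander1 [345.  320.7] [32.3 22.9] 6 [428.6 -62.8  20. ]
35.8 [484.33634974 427.44773155 410.16256512]
```

```bash
python3 - <<'E'
from h import *
for n,rs in (("top",[(205,345,440,535),(205,335,105,195)]),("scene",[(175,290,115,205),(175,280,410,475)])):
    a=cv2.imread(f"pics/{n}0.png");b=cv2.imread(f"pics/{n[0]}_end.png")
    d=b.astype(int)-a
    for r0,r1,c0,c1 in rs:
        m=(np.abs(d[r0:r1,c0:c1]).max(2)>22).astype(np.uint8)
        m=cv2.morphologyEx(m,cv2.MORPH_OPEN,np.ones((3,3)))
        print(n)
        for c in cv2.findContours(m,0,2)[0]:
            if cv2.contourArea(c)>40: x,y,w,h=cv2.boundingRect(c);print("  box",x+c0,y+r0,x+w+c0,y+h+r0,"area",cv2.contourArea(c))
def proj(cam,X):
    m=eyes.camera_model(cam);p=R.from_quat(m["rotation"]).inv().apply(np.array(X)-m["xyz"]);K=m["mtx"]
    return (K[0,0]*p[0]/-p[2]+K[0,2],K[1,1]*p[1]/p[2]+K[1,2])
print("expected")
for k,(x,y,zt) in dict(tub=(449,-319.5,66),tall=(528,-330,134),cup=(600,-340,59),brush=(482,306,79),short=(584,298,90)).items():
    print(k,*[np.round(proj(c,(x,y,z)),0) for c in("top","scene") for z in(4,zt)])
E
```

```text
top
  box 473 299 506 333 area 862.0
  box 460 298 479 328 area 293.0
  box 510 264 520 280 area 99.0
  box 468 260 495 283 area 454.0
  box 495 259 512 285 area 153.0
  box 488 225 499 242 area 122.0
  box 474 223 492 246 area 228.0
  box 496 222 509 241 area 138.5
top
  box 105 305 120 335 area 220.5
  box 105 287 116 301 area 111.5
  box 134 257 169 315 area 1475.5
  box 158 226 170 246 area 54.5
  box 144 221 161 244 area 144.0
scene
  box 135 250 158 257 area 84.5
  box 146 196 179 228 area 350.0
scene
  box 410 175 475 249 area 2179.5
expected
tub [476. 312.] [489. 316.] [174. 225.] [170. 203.]
tall [482. 272.] [511. 272.] [164. 246.] [154. 198.]
cup [487. 235.] [499. 233.] [153. 267.] [148. 247.]
brush [155. 288.] [139. 290.] [438. 231.] [443. 205.]
short [161. 235.] [144. 232.] [443. 259.] [450. 229.]
```

```bash
python3 -c "
from cell import job;print(job.sign_off())"
```

```text
the job is handed in; nothing more can be done
None
```

I placed all five items upright in their bays, left the carton and padlock where they were, and handed the job in at about 36 s; the sign-off returned no verdict, and my last check was numbers from the camera images only, as I had used all 14 picture views.

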